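Turn a leaf of the button sample book

ROBOT

A 7-joint arm with a two-finger parallel gripper is mounted at the origin on a cart in front of the work surface, level with it; the furniture and walls round the work are solid. World frame = base frame: x ahead of the robot, y to its left, z up, the work surface at z = 0. Lengths are in mm, angles in rad, forces in N, time in s.
With the tool pointing down it reaches from about 400 to 875 mm from the base axis. Payload 4.4 kg.
Tool frame: the origin (TCP) lies at the very end of the fingers, on their centre line; the grasp point (between the pads) lies 19 mm behind it; y points along the fingers, x is the direction in which the jaws open and shut, and the axes are right-handed (so a half turn about y gives the same grasp; the last joint's range is limited). The gripper opens to 85 mm and grips with 20 to 120 N. Pads are 22 mm wide; open, the fingers measure 114 mm over their backs; the gripper's body (76 mm by 85 mm) begins 54 mm behind the grasp point. The pads swing forward as they close: fully open they stand 13 mm farther back than shut.
Start: joints at [-1.359, 0.628, 0.038, 1.517, -0.027, 0.996, -0.02], TCP at [178.232, 625.101, 231.313] pointing down, gripper open.
Joint ranges: [-3.06, 3.06], [-0.37, 2.12], [-1.25, 1.32], [0.18, 2.47], [-1.1, 4.24], [0.23, 1.98], [-2.94, 2.94]. Speed limits (rad/s): [2.57, 2.57, 3.14, 3.14, 3.14, 3.14, 3.14].

INTERFACE

Orientations are given as [roll, pitch, yaw] about the fixed x, y, z axes, in that order (R = Rz(yaw) Ry(pitch) Rx(roll)).
In Python, from cell import readout, eyes, finish_job gives the robot as it stands. The module is installed in compiled form; this text tells all that it offers.
- The arm moves only by the tool apply_moves, never from a script. Its argument "commands" is a list that holds one entry, the list of rows, each a list of 6 numbers: the shift along the tool's x, y, z in units of 0.04 m (1.0 is 0.04 m), then the turn, a rotation vector about the tool's x, y, z in units of 5 degrees (1.0 is 5 degrees). A call has 1 to 8 rows; each row shifts and turns the pose as measured when the row begins, along the tool's axes as they then stand; what a row does not reach is not made up. A row lasts 1/12 s, in which the tool goes at most 41.7 mm and 7.16 degrees, less where a joint would pass 70% of its speed; a pose out of reach is approached as far as the arm can. A call with a number of a shift or a turn outside -1 to 1 is refused whole. A call with a gripper value outside its range is refused whole. "claw" is the finger opening in mm, from 0 to 85.4, set as the call begins (left out, the last holds). The fingers move at their own pace and stop on an object; the grip force is fixed at half the most. Time passes only in rows, so rows that do not move let the fingers close. It gives the time, the measured TCP pose, the force and the opening at its end, in the units of the state.
- readout.read_state(): the state, without advancing time (a new reading comes with each control period).
- eyes.get_image(name): name is "scene" or "top" or "wrist"; returns a dict with "image" (480x640x3 uint8, red, green, blue), "mtx" (3x3 intrinsics, pixels), "rvec" (rotation vector, rad) and "tvec" (3), from world to camera coordinates, as OpenCV has them. Camera axes: x right, y down, z forward; pixel columns grow to the right and rows downward; lengths in mm; the calibration is good to about 2 mm. The wrist camera is an equidistant fisheye: a pixel r from the principal point sees the ray r / f radians off the axis. A picture is of the moment at which its call begins. There is no depth.
- finish_job(): hands the job in, once; it reports no verdict.
The state is a dict: "clock": time; "qpos": joint angles; "qd": joint speeds; "tau": joint torques, N m; "eef_pos": TCP position; "tool_rot": TCP orientation; "force": force on the tool from outside, world axes, zero at the start; "torque": the same for the moment, N m; "width": finger opening in mm.
Only numpy, scipy, OpenCV 4.12 (cv2) and the standard library are available. Lean on these libraries where they do the work, as an engineer would, in place of code of your own. Each camera call takes 0.05 s, during which the arm holds its last target. There are 200 camera calls.

TASK

The button sample book lies open with its upper leaf (the one with the large buttons) standing partly raised over the right half. With the fingertips or the outside of the fingers, turn that leaf over the spine until it lies flat on the left half, so that the lower leaf with the small buttons is laid bare on the right. Turn it smoothly without flinging it, do not take it between the fingers, leave the lower leaf lying flat, do not lift or shift the book, and leave the things around it where they are.

Things in the scene. Friction and masses are not known exactly. Their poses are not given: they have to be found in the camera images.
- sample_book: button sample book lying open, dark wooden covers, 152 mm along the spine, 232 mm across, 1.2 kg, loose. Origin: underside, middle of the spine; x runs along the spine (away from the robot at yaw 0), y to its left half, z up. Covers 10 mm thick; two rubber rests on the left cover reach 21 mm; blocks at both spine ends (x = +-67 mm) 31 mm, three binder rings 38 mm above the worktop
- spine (a point): middle of the hinge axis shared by both leaves, 24 mm above the book's underside; the axis runs along the book's x
- upper_leaf (a joint): angle of the upper leaf about the spine: 0 = flat on the right half (book's -y), 1.57 = upright, 3.14 = flat on the left half (+y), the end stop; starts at 0.55 to 0.9. The hinge is stiff: the leaf stays at any angle where it is left, does not fall by itself, and about 1 N at its outer edge turns it
- leaf_edge (a point): middle of the outer (free) edge of the upper leaf, 100 mm from the hinge axis
- leaf_mid (a point): centre of the upper leaf, a rigid white board 120 mm along the spine, reaching from 6 to 100 mm from the axis, 5 mm thick, its middle plane through the axis, six large grey buttons (28 mm, 2.5 mm high) on the face that looks up at 0. Axes as the book's at 0, turning with the leaf, z square to the board
- lower_leaf (a joint): angle of the lower leaf about the same spine, same meaning as for the upper leaf; it lies flat on the right at 0 (its upper face 17 mm above the worktop, small wooden buttons 2.5 mm higher) and shall stay there. Same size and same stiff hinge
- thread_spool_5: gold thread spool, 25 mm across, 43 mm tall, standing beyond the book's right half; a bystander, loose; origin under its centre
- thread_spool_6: purple thread spool, 25 mm across, 43 mm tall, standing beyond the book's left half; a bystander, loose; origin under its centre
- dosing_cap_1: open white dosing cap, 65 mm across, 40 mm tall, standing farther left of the book; a bystander, loose; origin under its centre
- peg_1: clothes peg, 15x72x12 mm, lying left of the book; a bystander, loose; origin under its centre
- tape_measure: yellow tape measure, 64x56x53 mm, beyond the spine of the book; a bystander, loose; origin under its centre
- spare_knob: black appliance knob, 52 mm across, 23 mm tall, left of the book; a bystander, loose; origin under its centre

How it is judged (in metres and radians):
On the way, in this order (a step that is already met when the one before it is completed fails the run):
1. the leaf has been raised upright (value of joint upper_leaf between 1.4 and 2.4 rad), for 0.05 s.
2. the leaf lies flat on the left half (value of joint upper_leaf above 3.04 rad), for 0.2 s.
At the end, for the whole second after the job is handed in: the upper leaf lies flat on the left half (within 0.1 rad) and at rest, the lower leaf lies flat on the right (within 0.08 rad), the book is within 20 mm of where it lay and flat on the worktop, and every bystander is within 40 mm of where it stood (value of joint upper_leaf above 3.04 rad and velocity of joint upper_leaf below 0.1 rad/s and value of joint lower_leaf below 0.08 rad and distance of sample_book from where it was at the start of the episode below 0.02 m and linear speed of sample_book below 0.02 m/s and angle between sample_book's own z axis and vertical below 0.05 rad and distance of each of thread_spool_5, thread_spool_6, dosing_cap_1, peg_1, tape_measure, spare_knob from where it was at the start of the episode below 0.04 m); the robot touches nothing.
It fails at once if the leaf is taken between the fingers (z of the grasp point in the frame of leaf_mid between -0.005 and 0.005 m and x of the grasp point in the frame of leaf_mid between -0.06 and 0.06 m and y of the grasp point in the frame of leaf_mid between -0.047 and 0.047 m).
It fails at once if the leaf is flung (faster than 5 rad/s) (velocity of joint upper_leaf above 5 rad/s or velocity of joint upper_leaf below -5 rad/s).
It fails at once if the lower leaf is raised (value of joint lower_leaf above 0.25 rad).
It fails at once if the book is lifted, tipped or shifted by more than 20 mm (distance of sample_book from where it was at the start of the episode above 0.02 m or height (world z) of sample_book above 0.02 m or angle between sample_book's own z axis and vertical above 0.15 rad).
It fails at once if a bystander is lifted or moved by more than 40 mm (distance of any of thread_spool_5, thread_spool_6, dosing_cap_1, peg_1, tape_measure, spare_knob from where it was at the start of the episode above 0.04 m or height (world z) of any of thread_spool_5, thread_spool_6, dosing_cap_1, peg_1, tape_measure, spare_knob above 0.03 m).
It also fails if it takes over 38 s, if anything falls off the work surface, if the arm or the gripper's body presses on something with over 40 N, if the wrist force passes 120 N, or if a joint passes its speed limit or range.

## Working session

There is one attempt and no reset: what is moved stays moved. The work goes in short steps, Python scripts to look and compute and a tool call to move; the robot and the scene stay as the last step left them, time stands still between calls to the robot, and variables do not carry over. Pictures are saved under pics/ and viewed, about 8 in all and at most 12, crops included, and the job is handed in when it is done.

Besides the shell and the picture viewer there is one more tool, called after ">>>" by a JSON object that holds its "fn" and its "kwargs", one argument or row to a line. apply_moves: Moves the arm, as the interface text tells. Shifts and turns lie within -1 to 1; 1 stands for 0.04 m of shift or 5 degrees of turn. Its arguments: {"type":"object","properties":{"commands":{"type":"array"},"claw":{"type":"number"}},"required":["commands"]}

```bash
mkdir -p pics
cat > h.py <<'E'
import numpy as np,cv2
from cell import readout,eyes
def grab(n,f=None):
    d=eyes.get_image(n)
    if f: cv2.imwrite('pics/'+f,d['image'][:,:,::-1])
    return d
def cast(d,uv,z):
    R=cv2.Rodrigues(np.array(d['rvec'],float))[0];t=np.array(d['tvec'],float).ravel()
    K=np.array(d['mtx'],float)
    out=[]
    for u,v in np.atleast_2d(uv):
        r=R.T@np.linalg.solve(K,[u,v,1]);c=-R.T@t
        out.append(c+r*(z-c[2])/r[2])
    return np.array(out)
def proj(d,P):
    return cv2.projectPoints(np.atleast_2d(np.array(P,float)),np.array(d['rvec'],float),np.array(d['tvec'],float),np.array(d['mtx'],float),None)[0].reshape(-1,2)
E
python3 - <<'E'
from h import *
import pickle
a=grab('top','top0.png');b=grab('scene','scene0.png')
pickle.dump((a,b),open('v0.pkl','wb'))
for d in (a,b):
    R=cv2.Rodrigues(np.array(d['rvec'],float))[0];print(-R.T@np.array(d['tvec']).ravel(),R[2],np.array(d['mtx']).tolist())
print(readout.read_state())
E
```

```text
[390.70580167 104.14012376 871.20822161] [ 0.17412624  0.00254452 -0.98472005] [[456.5202806758453, 0.0, 314.30503129722746], [0.0, 456.5202806758453, 243.09810781909593], [0.0, 0.0, 1.0]]
[ -45.66341919 -341.0460257   533.98449566] [ 0.66792395  0.51606287 -0.53624314] [[496.5021765537638, 0.0, 318.36970254142216], [0.0, 496.5021765537638, 229.69963507726862], [0.0, 0.0, 1.0]]
{'clock': 0.1, 'qpos': array([-1.35876715,  0.62919491,  0.0384521 ,  1.51826218, -0.02701687,
        0.99626675, -0.02001793]), 'qd': array([ 0.00140757, -0.0029891 , -0.00015676, -0.00135491,  0.00179117,
        0.00134682, -0.00060303]), 'tau': array([ 2.36531589e-03, -5.64517772e+01,  1.23025138e+00, -1.93971169e+01,
        1.13106650e-02,  5.44767041e-03, -1.05774896e-05]), 'eef_pos': array([178.09596581, 624.56462022, 230.52107237]), 'tool_rot': array([-1.57079907,  0.00161334,  1.29293423]), 'force': array([ 0.46542455, -1.14502664, -0.0117349 ]), 'torque': array([ 0.01663599, -0.05848429, -0.02268875]), 'width': 85.58735136166086}
```

View pics/top0.png

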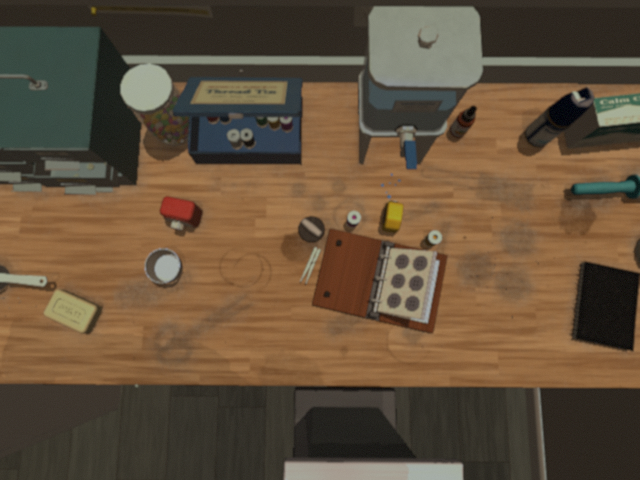

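View pics/scene0.png

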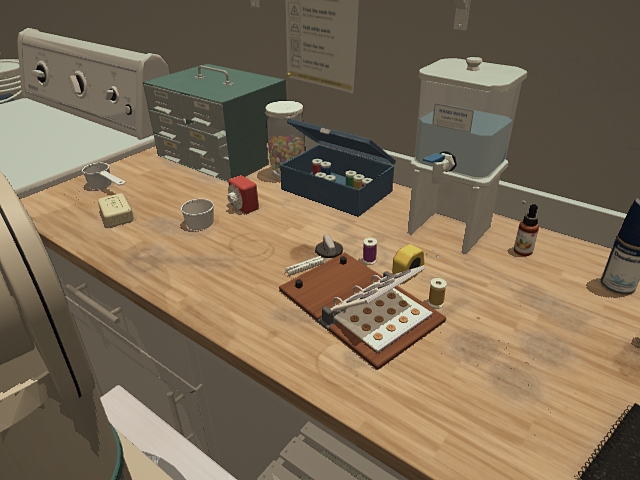

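Top view: the book is centred near (380,280), with the spine from about (386,243) to (377,318) and the raised leaf to its right. The scene view shows the leaf's free edge from about (424,268) to (335,318). I'll zoom in on both for corners.

Run:
```python
from h import *
import pickle
a,b=pickle.load(open('v0.pkl','rb'))
A=cv2.resize(a['image'][215:340,300:460],None,fx=5,fy=4.7,interpolation=cv2.INTER_CUBIC)
A=cv2.resize(a['image'][220:340,300:460],(640,480),interpolation=cv2.INTER_CUBIC)
B=cv2.resize(b['image'][235:370,270:450],(800,600),interpolation=cv2.INTER_CUBIC)
cv2.imwrite('pics/ca.png',np.clip(A[:,:,::-1]*1.5,0,255));cv2.imwrite('pics/cb.png',np.clip(B[:,:,::-1]*1.3,0,255))
# cover by colour: reddish-brown dark
h=cv2.cvtColor(a['image'],cv2.COLOR_RGB2HSV);print(h[280,345],h[318,420],h[340,300])
```

```text
[ 10 178 103] [ 20  39 139] [ 14 142 142][ WARN:0@0.364] global loadsave.cpp:1063 imwrite_ Unsupported depth image for selected encoder is fallbacked to CV_8U.
```

View pics/ca.png

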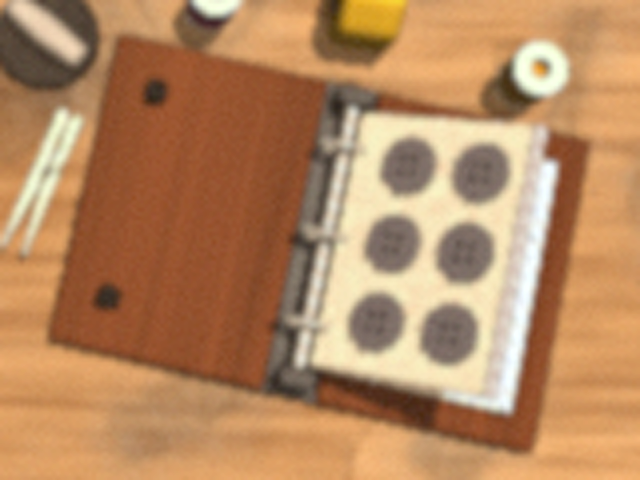

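View pics/cb.png

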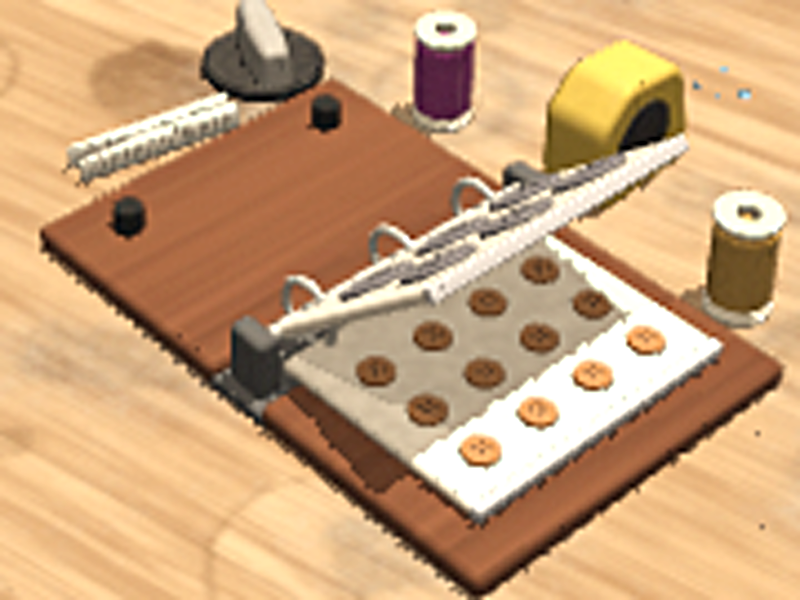

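```bash
cat > m.py <<'E'
from h import *
import pickle
a,b=pickle.load(open('v0.pkl','rb'))
f=lambda L:np.array(L,float)/4+[300,220]
C=cast(a,f([(118,38),(50,342),(530,450),(588,140)]),10)
print('corners',C.round(1),'sides',[np.linalg.norm(C[i]-C[i-1]).round(1) for i in range(4)])
o=C.mean(0);ex=(C[0]-C[1]+C[3]-C[2])[:2];ey=(C[0]-C[3]+C[1]-C[2])[:2]
y1=np.arctan2(ex[1],ex[0]);y2=np.arctan2(-ey[0],ey[1]);yaw=np.arctan2(np.sin(y1)+np.sin(y2),np.cos(y1)+np.cos(y2));print('origin',o,'yaw',y1,y2)
# leaf edge: intersect rays with the two views
g=lambda L:np.array(L,float)/(800/180)+[270,235]
Rz=np.array([[np.cos(yaw),-np.sin(yaw),0],[np.sin(yaw),np.cos(yaw),0],[0,0,1]]);o[2]=0
def tri(pa,pb):
    r=[]
    for d,p in((a,pa),(b,pb)):
        p0=cast(d,p,0)[0];p1=cast(d,p,100)[0];r.append((p1,(p0-p1)/np.linalg.norm(p0-p1)))
    A=np.vstack([np.eye(3)-np.outer(v,v) for _,v in r]);B=np.hstack([(np.eye(3)-np.outer(v,v))@p for p,v in r])
    x=np.linalg.lstsq(A,B,rcond=None)[0];return x,np.linalg.norm(A@x-B)
for pa,pb in ((f([(490,393)]),g([(432,297)])),(f([(540,127)]),g([(685,142)]))):
    x,e=tri(pa,pb);q=Rz.T@(x-o);print('edge',x.round(1),'res',e.round(1),'book',q.round(1),'ang',np.arctan2(q[2]-24,-q[1]),np.hypot(q[2]-24,q[1]))
for n,p,z in (('spool5',(540,70),43),('spool6',(212,5),43),('knob',(45,40),20),('tape',(370,20),53),('peg',(40,185),10)):
    w=cast(a,f([p]),z)[0];print(n,w.round(0),(Rz.T@(w-o)).round(0))
# check scene: project book corners & spine block
P=[(76,116,10),(-76,116,10),(-76,-116,10),(76,-116,10)]
print('reproj scene crop',((proj(b,(Rz@np.array(P).T).T+o)-[270,235])*800/180).round(0).tolist())
E
python3 m.py
```

```text
corners [[ 569.7   77.2   10. ]
 [ 424.4  109.1   10. ]
 [ 376.  -113.3   10. ]
 [ 521.2 -146.7   10. ]] sides [np.float64(229.1), np.float64(148.7), np.float64(227.6), np.float64(149.0)]
origin [472.85807782 -18.39702031  10.        ] yaw -0.22103821003788965 -0.21381552299766385
edge [400.9 -77.2  89.7] res 0.0 book [-57.5 -72.9  89.7] ang 0.7333485164365049 98.17482234341853
edge [ 515.  -103.3   90.7] res 1.1 book [ 59.5 -73.8  90.7] ang 0.7344732026585098 99.48204198775207
spool5 [ 549. -116.   43.] [ 95. -79.  43.]
spool6 [579.  35.  43.] [92. 75. 43.]
knob [567. 112.  20.] [ 63. 148.  20.]
tape [570. -37.  53.] [99.  3. 53.]
peg [498. 114.  10.] [ -4. 135.  10.]
reproj scene crop [[328.0, 78.0], [31.0, 233.0], [480.0, 591.0], [787.0, 367.0]]
```

Measured: the book origin is at (473,-18) with yaw -0.217 rad. The cover measures 149x228 mm against 152x232 nominal. The leaf is at 0.73 rad with edge radius 98–99 mm against 100, so these agree. The plan is to use closed, vertical fingers with the jaws along the spine, and sweep the leaf's edge round with the sides of the fingers.

```bash
cat > p.py <<'E'
from h import *
from scipy.spatial.transform import Rotation as Ro
O=np.array([473,-18,0.]);YAW=-0.217
BZ=Ro.from_euler('z',YAW).as_matrix()
def W(y,z,x=0): return BZ@[x,y,z]+O
def plan(wps,pos=None,R=None):
    "wps: (xyz, yaw, rows); prints rows in move units"
    if pos is None:
        s=readout.read_state();pos=s['eef_pos'].copy();R=Ro.from_euler('xyz',s['tool_rot'])
        q=BZ.T@(pos-O);print('t',s['clock'],'book frame',q.round(1),'rot',s['tool_rot'].round(3),'F',s['force'].round(1))
    out=[]
    for P,yw,n in wps:
        G=Ro.from_euler('xyz',[-np.pi/2,0,yw])
        for k in range(n,0,-1):
            d=R.inv().apply((P-pos)/k);rv=(R.inv()*G).as_rotvec()/k
            row=np.round(np.r_[d/40,np.degrees(rv)/5],2)+0.;out.append(row.tolist())
            pos=pos+R.apply(row[:3]*40);R=R*Ro.from_rotvec(np.radians(row[3:]*5))
    for i in range(0,len(out),8):print(out[i:i+8])
E
python3 - <<'E'
from p import *
plan([(np.array([450,350,230.]),.5,12),(W(-125,200),YAW,14)])
E
```

```text
t 0.1 book frame [-426.3  564.   230.5] rot [-1.571  0.002  1.293] F [ 0.5 -1.1 -0. ]
[[-0.39, 0.0, -0.7, 0.0, 0.76, 0.0], [-0.35, 0.0, -0.73, 0.0, 0.76, 0.0], [-0.3, 0.0, -0.75, 0.0, 0.76, 0.0], [-0.25, 0.0, -0.77, 0.0, 0.76, 0.0], [-0.2, 0.0, -0.78, 0.0, 0.76, 0.0], [-0.14, 0.0, -0.79, 0.0, 0.76, 0.0], [-0.09, 0.0, -0.8, 0.0, 0.75, 0.0], [-0.04, 0.0, -0.8, 0.0, 0.76, 0.0]]
[[0.01, 0.01, -0.8, 0.0, 0.75, 0.0], [0.07, 0.0, -0.8, 0.0, 0.76, 0.0], [0.12, 0.01, -0.8, 0.01, 0.75, -0.01], [0.17, 0.0, -0.79, 0.0, 0.76, 0.0], [-0.43, 0.05, -0.76, 0.0, 0.59, 0.0], [-0.39, 0.05, -0.79, 0.0, 0.59, 0.0], [-0.34, 0.05, -0.8, 0.0, 0.59, 0.0], [-0.3, 0.05, -0.82, 0.0, 0.59, 0.0]]
[[-0.26, 0.06, -0.84, 0.0, 0.59, 0.0], [-0.22, 0.05, -0.85, 0.0, 0.58, 0.0], [-0.17, 0.06, -0.86, 0.0, 0.59, 0.0], [-0.13, 0.05, -0.86, 0.0, 0.58, 0.0], [-0.09, 0.06, -0.87, 0.0, 0.59, 0.0], [-0.04, 0.05, -0.87, 0.0, 0.58, 0.0], [0.01, 0.06, -0.88, 0.0, 0.59, 0.0], [0.05, 0.05, -0.87, 0.0, 0.58, 0.0]]
[[0.09, 0.06, -0.87, 0.0, 0.59, 0.0], [0.14, 0.05, -0.87, 0.0, 0.58, 0.0]]
```

>>> {"fn": "apply_moves", "kwargs": {
  "commands": [
    [[-0.4,0,-0.7,0,0.75,0],[-0.35,0,-0.75,0,0.75,0],[-0.3,0,-0.75,0,0.75,0],[-0.25,0,-0.75,0,0.75,0],[-0.2,0,-0.8,0,0.75,0],[-0.15,0,-0.8,0,0.75,0],[-0.1,0,-0.8,0,0.75,0],[-0.05,0,-0.8,0,0.75,0]]
  ],
  "claw": 0
}}

```text
clock: 0.77
eef_pos: [355.3, 438.1, 225.0]
tool_rot: [-1.565, 0.009, 0.764]
force: [0.0, 1.2, -0.7]
width: -0.3
```

>>> {"fn": "apply_moves", "kwargs": {
  "commands": [
    [[0,0,-0.8,0,0.75,0],[0.05,0,-0.8,0,0.75,0],[0.1,0,-0.8,0,0.75,0],[0.15,0,-0.8,0,0.75,0],[-0.4,0.05,-0.75,0,0.6,0],[-0.4,0.05,-0.8,0,0.6,0],[-0.35,0.05,-0.8,0,0.6,0],[-0.3,0.05,-0.8,0,0.6,0]]
  ]
}}

```text
clock: 1.43
eef_pos: [448.2, 194.3, 214.5]
tool_rot: [-1.572, 0.007, 0.267]
force: [0.6, 0.8, 0.6]
width: 0.2
```

Run:
```python
from p import *
plan([(W(-125,180),YAW,12)])
```

```text
t 1.4333 book frame [-70.  202.  214.5] rot [-1.572  0.007  0.267] F [0.6 0.8 0.6]
[[-0.19, 0.07, -0.67, 0.0, 0.46, -0.01], [-0.16, 0.07, -0.68, 0.0, 0.46, -0.01], [-0.13, 0.07, -0.68, 0.0, 0.46, -0.01], [-0.11, 0.07, -0.69, 0.0, 0.46, 0.0], [-0.08, 0.08, -0.69, 0.0, 0.46, -0.01], [-0.05, 0.07, -0.69, 0.0, 0.46, 0.0], [-0.02, 0.08, -0.7, 0.01, 0.46, -0.01], [0.01, 0.07, -0.7, 0.0, 0.46, 0.0]]
[[0.03, 0.08, -0.7, 0.01, 0.47, -0.01], [0.06, 0.07, -0.69, 0.0, 0.46, 0.0], [0.09, 0.07, -0.69, 0.01, 0.47, -0.01], [0.12, 0.08, -0.69, 0.0, 0.46, 0.0]]
```

>>> {"fn": "apply_moves", "kwargs": {
  "commands": [
    [[-0.2,0.05,-0.7,0,0.5,0],[-0.15,0.05,-0.7,0,0.5,0],[-0.15,0.05,-0.7,0,0.5,0],[-0.1,0.05,-0.7,0,0.5,0],[-0.1,0.05,-0.7,0,0.5,0],[-0.05,0.05,-0.7,0,0.5,0],[0,0.05,-0.7,0,0.5,0],[0,0.05,-0.7,0,0.5,0]]
  ]
}}

```text
clock: 2.1
eef_pos: [437.9, -45.7, 197.9]
tool_rot: [-1.576, 0.009, -0.102]
force: [0.8, -0.6, -0.1]
width: 0.0
```

Run:
```python
from p import *
plan([(W(-125,140),YAW,8),(W(-125,55),YAW,6)])
```

```text
t 2.1 book frame [-28.3 -34.6 197.9] rot [-1.576  0.009 -0.102] F [ 0.8 -0.6 -0.1]
[[0.06, 0.18, -0.29, 0.01, 0.16, -0.01], [0.06, 0.18, -0.29, 0.01, 0.17, -0.01], [0.06, 0.18, -0.29, 0.01, 0.16, -0.01], [0.07, 0.18, -0.29, 0.01, 0.17, -0.01], [0.07, 0.18, -0.29, 0.01, 0.16, -0.01], [0.08, 0.18, -0.28, 0.01, 0.17, -0.02], [0.08, 0.19, -0.28, 0.0, 0.16, -0.01], [0.09, 0.18, -0.29, 0.01, 0.17, -0.02]]
[[0.0, 0.35, 0.0, 0.0, 0.0, 0.0], [0.0, 0.36, 0.0, 0.0, 0.0, 0.0], [0.0, 0.35, 0.0, 0.0, 0.0, 0.0], [0.0, 0.36, 0.0, 0.0, 0.0, 0.0], [0.0, 0.35, 0.0, 0.0, 0.0, 0.0], [0.0, 0.36, 0.0, 0.0, 0.0, 0.0]]
```

>>> {"fn": "apply_moves", "kwargs": {
  "commands": [
    [[0.1,0,-0.4,0,0.2,0],[0.1,0,-0.4,0,0.2,0],[0.1,0,-0.4,0,0.2,0],[0.1,0.1,-0.4,0,0.2,0],[0.1,0.2,-0.4,0,0.2,0],[0.1,0.2,-0.3,0,0.2,0],[0.1,0.3,-0.1,0,0.2,0],[0,0.3,0,0,0,0]]
  ]
}}

```text
clock: 2.77
eef_pos: [449.3, -158.9, 153.7]
tool_rot: [-1.581, 0.005, -0.244]
force: [0.2, 0.7, 0.5]
width: 0.2
```

Run:
```python
from p import *
plan([(W(-125,55),YAW,8)])
```

```text
t 2.7667 book frame [   7.2 -142.7  153.7] rot [-1.581  0.005 -0.244] F [0.2 0.7 0.5]
[[-0.02, 0.31, 0.06, 0.01, -0.04, -0.01], [-0.02, 0.31, 0.06, 0.02, -0.04, -0.01], [-0.02, 0.31, 0.06, 0.02, -0.04, -0.01], [-0.02, 0.31, 0.06, 0.01, -0.04, -0.01], [-0.03, 0.31, 0.05, 0.02, -0.04, 0.0], [-0.02, 0.3, 0.05, 0.01, -0.04, -0.01], [-0.03, 0.31, 0.06, 0.02, -0.04, 0.0], [-0.02, 0.3, 0.05, 0.01, -0.03, -0.01]]
```

>>> {"fn": "apply_moves", "kwargs": {
  "commands": [
    [[0,0.3,0.1,0,0,0],[0,0.3,0.1,0.1,-0.1,0],[0,0.3,0,0,-0.1,0],[0,0.3,0,0,-0.1,0],[0,0.3,0,0,0,0],[-0.1,0.3,0,0,0,0],[0,0.3,0,0,0,0],[0,0.2,0,0,0,0]]
  ]
}}

```text
clock: 3.43
eef_pos: [445.7, -151.0, 55.2]
tool_rot: [-1.573, 0.008, -0.219]
force: [-0.0, -0.1, 0.3]
width: -0.2
```

```bash
cat >> p.py <<'E'
def tgt(th,r2=None,h=11):
    c,s=np.cos(th),np.sin(th)
    if th<1.57: return W(-100*c-2.5*s-h,24+100*s-2.5*c-35)
    r=65+(th-1.57)*10
    return W(-r*c-2.5*s-h,24+r*s-2.5*c)
E
python3 - <<'E'
from p import *
b=grab('scene')
cv2.imwrite('pics/s1.png',b['image'][150:390,200:520,::-1].repeat(2,0).repeat(2,1))
print([(BZ.T@(tgt(t)-O)).round(0).tolist() for t in (.73,1,1.3,1.6,2,2.5,3.1)])
plan([(tgt(.73),YAW,4)]+[(tgt(t),YAW,1) for t in np.arange(.8,1.61,.07)])
E
```

```text
[[-0.0, -87.0, 54.0], [-0.0, -67.0, 72.0], [-0.0, -40.0, 85.0], [0.0, -12.0, 89.0], [0.0, 16.0, 88.0], [-0.0, 47.0, 70.0], [0.0, 69.0, 30.0]]
t 3.4833 book frame [   1.  -135.7   54.2] rot [-1.572  0.01  -0.219] F [-1.  -0.5 -1.1]
[[-0.01, 0.0, 0.3, 0.0, -0.01, -0.03], [-0.01, 0.0, 0.3, 0.01, 0.0, -0.03], [0.0, 0.0, 0.31, 0.0, -0.01, -0.03], [-0.01, 0.01, 0.3, 0.01, 0.0, -0.02], [0.0, -0.13, 0.12, 0.0, 0.0, 0.0], [0.0, -0.12, 0.13, 0.0, 0.0, 0.0], [0.0, -0.11, 0.13, 0.0, 0.0, 0.0], [0.0, -0.1, 0.14, 0.0, 0.0, 0.0]]
[[0.0, -0.1, 0.15, 0.0, 0.0, 0.0], [0.0, -0.08, 0.16, 0.0, 0.0, 0.0], [0.0, -0.07, 0.16, 0.0, 0.0, 0.0], [0.0, -0.06, 0.16, 0.0, 0.0, 0.0], [0.0, -0.04, 0.17, 0.0, 0.0, 0.0], [0.0, -0.04, 0.17, 0.0, 0.0, 0.0], [0.0, -0.02, 0.18, 0.0, 0.0, 0.0], [0.0, -0.01, 0.17, 0.0, 0.0, 0.0]]
```

View pics/s1.png

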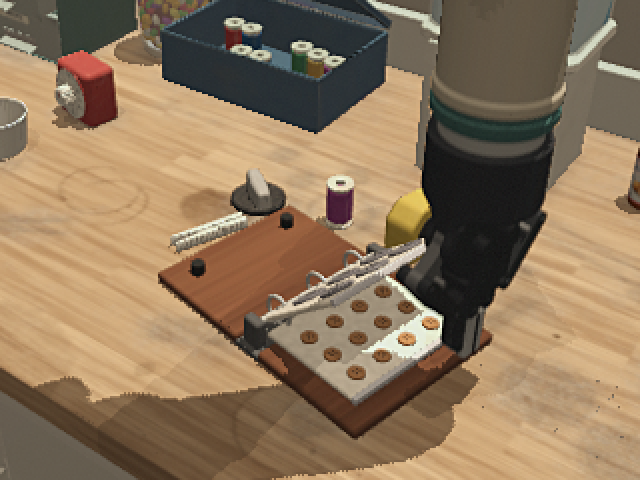

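The view shows the closed fingertips at about (465,345), just right of the leaf's free edge, and the leaf still raised. There is room to start the sweep.

>>> {"fn": "apply_moves", "kwargs": {
  "commands": [
    [[0,0,0.3,0,0,0],[0,0,0.3,0,0,0],[0,0,0.3,0,0,0],[0,0,0.3,0,0,0],[0,-0.1,0.15,0,0,0],[0,-0.15,0.15,0,0,0],[0,-0.1,0.15,0,0,0],[0,-0.1,0.15,0,0,0]]
  ]
}}

```text
clock: 4.15
eef_pos: [461.1, -79.8, 74.1]
tool_rot: [-1.576, 0.01, -0.224]
force: [-0.6, -1.0, -0.5]
width: -0.3
```

Run:
```python
from p import *
plan([(tgt(t),YAW,1) for t in np.arange(.95,1.61,.07)])
```

```text
t 4.15 book frame [  1.7 -63.   74.1] rot [-1.576  0.01  -0.224] F [-0.6 -1.  -0.5]
[[-0.04, 0.13, -0.21, 0.06, -0.08, -0.11], [0.0, -0.1, 0.15, 0.0, 0.0, 0.0], [0.0, -0.09, 0.15, 0.0, 0.0, 0.0], [0.0, -0.08, 0.15, 0.0, 0.0, 0.0], [0.0, -0.07, 0.16, 0.0, 0.0, 0.0], [0.0, -0.05, 0.17, 0.0, 0.0, 0.0], [0.0, -0.05, 0.17, 0.0, 0.0, 0.0], [0.0, -0.03, 0.17, 0.0, 0.0, 0.0]]
[[0.0, -0.02, 0.18, 0.0, 0.0, 0.0], [0.0, -0.01, 0.16, 0.0, 0.0, 0.0]]
```

>>> {"fn": "apply_moves", "kwargs": {
  "commands": [
    [[0,-0.1,0.15,0,0,0],[0,-0.1,0.15,0,0,0],[0,-0.05,0.15,0,0,0],[0,-0.05,0.15,0,0,0],[0,-0.05,0.15,0,0,0],[0,0,0.15,0,0,0],[0,0,0.15,0,0,0],[0,0,0.1,0,0,0]]
  ]
}}

```text
clock: 4.82
eef_pos: [473.9, -28.9, 91.3]
tool_rot: [-1.574, 0.007, -0.223]
force: [-0.6, -0.9, 0.6]
width: -0.3
```

Run:
```python
from p import *
b=grab('scene')
cv2.imwrite('pics/s2.png',b['image'][150:390,200:520,::-1].repeat(2,0).repeat(2,1))
plan([(tgt(t),YAW,1) for t in np.arange(1.65,2.5,.1)])
```

```text
t 4.8667 book frame [ 3.1 -9.6 91.2] rot [-1.573  0.007 -0.222] F [0.5 0.2 0.6]
[[-0.08, 0.03, 0.03, 0.03, -0.05, -0.08], [0.0, 0.0, 0.17, 0.0, 0.0, 0.0], [0.0, 0.0, 0.17, 0.0, 0.0, 0.0], [0.0, 0.03, 0.17, 0.0, 0.0, 0.0], [0.0, 0.04, 0.17, 0.0, 0.0, 0.0], [0.0, 0.06, 0.17, 0.0, 0.0, 0.0], [0.0, 0.08, 0.16, 0.0, 0.0, 0.0], [0.0, 0.1, 0.16, 0.0, 0.0, 0.0]]
[[0.0, 0.12, 0.15, 0.0, 0.0, 0.0]]
```

View pics/s2.png

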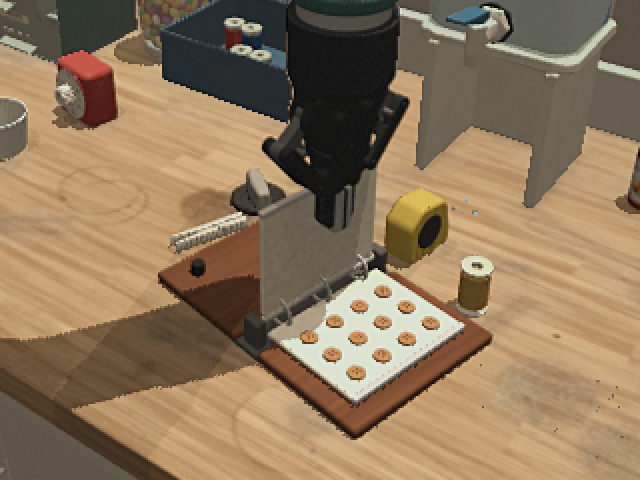

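The leaf now stands upright, spanning about (260,210) to (375,180). The fingers are on its right face at (335,205), the lower leaf is flat, and the book hasn't moved. I'll continue over the top.

>>> {"fn": "apply_moves", "kwargs": {
  "commands": [
    [[0,0,0.15,0,0,0],[-0.05,0,0.15,0,0,0],[0,0.05,0.15,0,0,0],[0,0.05,0.15,0,0,0],[0,0.05,0.15,0,0,0],[0,0.1,0.15,0,0,0],[0,0.1,0.15,0,0,0],[0,0.1,0.15,0,0,0]]
  ]
}}

```text
clock: 5.53
eef_pos: [483.2, 22.5, 71.3]
tool_rot: [-1.574, 0.007, -0.224]
force: [-0.2, -0.9, 0.4]
width: 0.3
```

Run:
```python
from p import *
plan([(tgt(t),YAW,1) for t in np.arange(2.35,3.2,.1)])
```

```text
t 5.5333 book frame [ 1.2 41.8 71.3] rot [-1.574  0.007 -0.224] F [-0.2 -0.9  0.4]
[[-0.03, -0.16, -0.09, 0.04, -0.08, -0.08], [0.0, 0.12, 0.15, 0.0, 0.0, 0.0], [0.0, 0.13, 0.14, 0.0, 0.0, 0.0], [0.0, 0.14, 0.12, 0.0, 0.0, 0.0], [0.0, 0.16, 0.11, 0.0, 0.0, 0.0], [0.0, 0.17, 0.09, 0.0, 0.0, 0.0], [0.0, 0.19, 0.08, 0.0, 0.0, 0.0], [0.0, 0.19, 0.06, 0.0, 0.0, 0.0]]
[[0.0, 0.2, 0.04, 0.0, 0.0, 0.0]]
```

>>> {"fn": "apply_moves", "kwargs": {
  "commands": [
    [[0,0.1,0.15,0,0,0],[0,0.15,0.15,0,0,0],[0,0.15,0.1,0,0,0],[0,0.15,0.1,0,0,0],[0,0.15,0.1,0,0,0],[0,0.15,0.1,0,0,0],[0,0.1,0,0,0,0],[0,0.05,0,0,0,0]]
  ]
}}

```text
clock: 6.2
eef_pos: [489.4, 54.8, 25.7]
tool_rot: [-1.574, 0.009, -0.222]
force: [-4.6, -1.8, 32.2]
width: 0.2
```

Run:
```python
from p import *
plan([(W(68,26),YAW,4)])
```

```text
t 6.2 book frame [ 0.4 74.6 25.7] rot [-1.574  0.009 -0.222] F [-4.6 -1.8 32.2]
[[0.0, 0.0, -0.04, 0.01, -0.01, -0.02], [0.0, 0.0, -0.04, 0.01, -0.01, -0.03], [0.0, 0.0, -0.04, 0.01, -0.02, -0.02], [-0.01, -0.01, -0.05, 0.01, -0.01, -0.03]]
```

The tip is at z 25.7 mm against 26.5 expected for a flat leaf, with 32 N upward force, so the leaf is on its stop. I'll hold briefly, then lift straight up.

>>> {"fn": "apply_moves", "kwargs": {
  "commands": [
    [[0,0,0,0,0,0],[0,0,0,0,0,0],[0,0,0,0,0,0],[0,-0.05,0,0,0,0],[0,-0.1,0,0,0,0],[0,-0.2,0,0,0,0],[0,-0.4,0,0,0,0],[0,-0.6,0,0,0,0]]
  ]
}}

```text
clock: 6.87
eef_pos: [486.9, 53.2, 79.8]
tool_rot: [-1.575, 0.017, -0.226]
force: [1.2, 0.3, -0.1]
width: 0.0
```

>>> {"fn": "apply_moves", "kwargs": {
  "commands": [
    [[0,-0.8,0,0,0,0],[0,-0.8,0,0,0,0],[0,-0.8,0,0,0,0],[0,-0.6,0.6,0,0,0],[0,0,0.8,0,0,0],[0,0,0.8,0,0,0],[0,0,0.8,0,0,0],[0,0,0.5,0,0,0]]
  ]
}}

```text
clock: 7.53
eef_pos: [523.2, 186.8, 216.6]
tool_rot: [-1.572, 0.007, -0.242]
force: [0.7, -0.1, -1.3]
width: 0.3
```

>>> {"fn": "apply_moves", "kwargs": {
  "commands": [
    [[0,0,0.8,0,0,0],[0,0,0.8,0,0,0],[0,0,0.5,0,0,0],[0,0,0,0,0,0]]
  ]
}}

```text
clock: 7.87
eef_pos: [543.0, 278.1, 219.4]
tool_rot: [-1.568, 0.005, -0.236]
force: [0.2, 1.1, 1.1]
width: 0.5
```

Run:
```python
from p import *
s=readout.read_state();print(s['clock'],s['eef_pos'].round(0),s['force'].round(1))
a=grab('top');b=grab('scene')
A=cv2.resize(a['image'][220:340,300:460],(400,300),interpolation=cv2.INTER_CUBIC)
B=cv2.resize(b['image'][220:370,260:460],(400,300),interpolation=cv2.INTER_CUBIC)
cv2.imwrite('pics/e.png',np.hstack([A,B])[:,:,::-1])
P=[W(100,26.5,60),W(100,26.5,-60),W(116,10,76),W(116,10,-76),W(-116,10,-76),W(-116,10,76)]
print('exp top',((proj(a,P)-[300,220])*2.5).round(0).tolist());print('exp scene',((proj(b,P)-[260,220])*2+[400,0]).round(0).tolist())
```

```text
7.8667 [543. 278. 219.] [0.2 1.1 1.1]
exp top [[88.0, 41.0], [54.0, 197.0], [72.0, 21.0], [28.0, 215.0], [334.0, 284.0], [369.0, 86.0]]
exp scene [[566.0, 64.0], [460.0, 120.0], [567.0, 65.0], [434.0, 135.0], [636.0, 296.0], [774.0, 195.0]]
```

View pics/e.png

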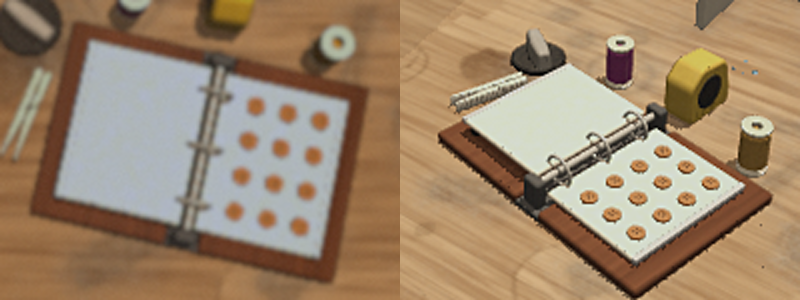

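The leaf lies flat on the left. Its outer corners are at (88,40) and (54,197) in the top half of the picture, within 1 px of the flat prediction. The lower leaf is flat, and the book and the things around it are where they were.

```bash
python3 -c "
from cell import finish_job;print(finish_job())"
```

```text
the job is handed in; nothing more can be done
None
```

I turned the upper leaf over the spine so it lies flat on the left half, and handed the job in at about 8 s. I used the side and tips of the closed fingers: to upright first, then down onto the stop, and then moved the arm clear.

**Leaf flat:** the tip stopped at 25.7 mm (26.5 mm expected for a flat leaf) with 32 N upward force. That force was higher than the turn needed, but below the limits. In the last pictures the leaf's outer corners were within 1 px of the flat prediction in the top view, and within about 7 px on the enlarged scene crop.

**Everything else:** the lower leaf is flat with its small buttons bare. By eye, the book, spools, tape measure, knob and peg are where they were. The dosing cap was outside the last crop, so I did not re-check it, but the arm kept well above it.

**Not measured:** I did not read the leaf's joint angle or speed directly. I judged them from the moves and the pictures. `finish_job` gave no verdict.

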